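Swing the grinder's chute over the mug, latch it and start the grinder

ROBOT

A 7-joint arm with a two-finger parallel gripper is mounted at the origin on the work surface. World frame = base frame: x ahead of the robot, y to its left, z up, the work surface at z = 0. Lengths are in m, angles in degrees, forces in N, time in s.
With the tool pointing down it reaches from about 0.425 to 0.875 m from the base axis. Payload 4.7 kg.
Tool frame: the origin (TCP) lies between the finger pads; the fingertips stand 22 mm ahead of it and the grasp point (between the pads) lies 3 mm ahead of it (env.tip_reach is the distance from the TCP to the fingertips, in m); z points along the fingers, y is the line along which they close (so a half turn about z gives the same grasp; the last joint's range is limited). The gripper opens to 87 mm and grips with 3 to 60 N. Pads are 19 mm wide; open, the fingers measure 117 mm over their backs; the gripper's body (75 mm by 190 mm) begins 51 mm behind the grasp point.
Start: joints at [-75.052, 18.392, -4.016, 83.108, 1.295, 78.541, -3.26], TCP at [0.159, 0.63, 0.245] pointing down, gripper open.
Joint ranges: [-163.93, 163.93], [-17.29, 119.83], [-79.2, 71.16], [3.27, 140.29], [-89.18, 269.18], [5.43, 117.66], [-154.24, 154.24]. Speed limits (degrees/s): [147.25, 147.25, 180, 180, 180, 180, 180].

INTERFACE

Orientations are given as [roll, pitch, yaw] about the fixed x, y, z axes, in that order (R = Rz(yaw) Ry(pitch) Rx(roll)).
In Python, from cell import env gives the robot as it stands.
- The arm moves only by the shell command python3 -m creep 'ROWS' [FORCE]. ROWS is JSON, one flat list of numbers, 7 for each row, row after row: the finger opening in mm, from 0 to 87, then the shift along the tool's x, y, z in units of 30 mm (1.0 is 30 mm), then the turn, a rotation vector about the tool's x, y, z in units of 6 degrees (1.0 is 6 degrees). A call has 1 to 12 rows; each row is the pose to reach, as a shift and turn from the pose commanded when the call began, along the tool's axes at that moment; what a row does not reach only later rows make up. A row lasts 1/10 s, in which the tool goes at most 50 mm and 8.59 degrees, less where a joint would pass 70% of its speed; a pose out of reach is approached as far as the arm can. A call with a gripper value outside its range is refused whole. The fingers move at their own pace and stop on an object; FORCE is the grip in N (left out, the last holds). Time passes only in rows, so rows that repeat a pose let the fingers close. It gives the time, the measured TCP pose, the force, the opening and the grip force at its end, in the units of the state.
- env.get_obs(): the state, without advancing time (a new reading comes with each control period).
- env.read_camera(name): name is "scene" or "side" or "wrist"; returns a dict with "color" (420x560x3 uint8, red, green, blue), "depth" (420x560 float32, m along the optical axis (not along the pixel's ray), 0 where there is no reading), "fovy" (degrees; the focal length in pixels is half the picture's height over the tangent of half this angle, whatever the lens; pixels are square), "cx", "cy" (the principal point, pixels), "R" (3x3) and "t" (3): a world point X has camera coordinates R X + t. Camera axes: x right, y down, z forward; pixel columns grow to the right and rows downward; lengths in m; the calibration is good to about 2 mm. A picture is of the moment at which its call begins.
- env.sign_off(): hands the job in; it is judged then, once.
The state is a dict: "time_s": time; "qpos": joint angles; "joint_velocities": joint speeds; "effort": joint torques, N m; "tool_pos": TCP position; "tool_rot": TCP orientation; "force": force on the tool from outside, world axes, zero at the start; "wrist_torque": the same for the moment, N m; "grip_width": finger opening in m; "grasp_force": force on a finger pad.
Only numpy, scipy, OpenCV 4.12 (cv2) and the standard library are available. Lean on these libraries where they do the work, as an engineer would, in place of code of your own. Each camera call takes 0.05 s, during which the arm holds its last target. There are 200 camera calls.

TASK

The coffee grinder's swing chute is latched at the middle hole of its plate, between a mug with a handle and a drinking glass. Pull up the spring plunger on the chute, swing the chute to the next hole on the mug's side and let the plunger snap fully home there, so that the chute's outlet is over the mug. Then start the grinder with its two-stage button: press it to the halfway stop, hold it there for about a second, press it fully down and let it come back up; do not shift or tip the mug, the glass or the canister.

Things in the scene. Friction and masses are not known exactly. Their poses are not given: they have to be found in the camera images.
- grinder: Coffee grinder, fixed: steel housing (300 x 170 mm, 104 high), round plate in front, amber hopper behind (146 mm across, top 209 mm high, centred 180 mm behind the origin), black button pod on its -y side. Origin: on the counter under the chute's vertical pivot. +x points back to the hopper, -x out of the front, where the chute is parked (robot's side); z up.
- plate_mid (a point): Centre of the round aluminium plate (210 mm across), on its top face, 118 mm above the counter, on the chute's pivot axis. The plate has five holes on a circle of 85 mm radius round this point, at -70, -35, 0, 35 and 70 degrees from the front (-x) direction; at the start the plunger's pin is in the middle one.
- chute (a joint): Angle of the swing chute, rad: 0 = out of the front (-x of the grinder), positive = counter-clockwise from above, towards the grinder's -y side; holes at 0, +-0.611, +-1.222, stops at +-1.3. A dark steel strip 36 mm wide, 12 thick, top at 132 mm. Swings easily (about 0.1 N m) and stays where left; cannot swing while the pin is in a hole.
- plunger (a joint): Lift of the spring plunger, m: 0 = pin fully home in a hole, 0.020 = top stop; the pin is clear of the plate above 0.012. The spring pushes it down with 6 N at 0 and 11 N at the top. The round-tipped pin (12 mm, in a 15 mm hole) slips in by itself when let go within about 3 mm of a hole's centre; elsewhere it rests on the plate at about 0.011.
- knob_mid (a point): In the plunger's round black knob, an upright cylinder 32 mm across and 40 mm high, on its axis, 16 mm below its top; 190 mm above the counter at the start. It stands on the chute 85 mm from the pivot, above a brass collar 26 mm across (top at 158 mm), and goes round with the chute and up with the plunger. It spins freely on its stem, so grip it at any yaw.
- outlet (a point): Centre of the mouth of the chute's outlet funnel, on its underside, 170 mm from the pivot and 114 mm above the counter (funnel 48 mm across).
- button_top (a point): Centre of the top of the round grey start button (40 mm across), 125 mm above the counter when up, 15 mm above its pod, at (50, -125) mm in the grinder's frame; pressed straight down.
- button (a joint): Depth of the start button, m: 0 = up, 0.005 = halfway stop, 0.010 = fully down. Soft spring to halfway (2 N at the start to 3 N), then a second, stiffer one: it takes about 9 N to leave the halfway stop and about 12 N to be fully down. It springs back up.
- mug: Terracotta-brown stoneware mug with a handle, 80 mm across, 88 mm high, loose. Stands upright on the counter under one of the two holes next to the middle one (170 mm from the pivot, about 35 degrees to one side), either side. Origin: centre of its underside; the handle points along its +y.
- glass: Greenish drinking glass without handle, 76 mm across at the rim, 96 mm high, loose, standing on the other side in the same way. Origin: centre of its underside.
- canister: White closed jar with a wooden cap, 90 mm across, 130 mm high, loose, standing beside the grinder on its +y side. Origin: centre of its underside.

How it is judged (in metres and radians):
On the way, in this order (a step that is already met when the one before it is completed fails the run):
1. the plunger is pulled clear of its hole (value of joint plunger above 0.0115 m), for 0.05 s.
2. the chute's outlet is over the mug and the plunger is home in that hole (horizontal distance between outlet and mug below 0.025 m and value of joint plunger below 0.003 m and velocity of joint chute between -0.1 and 0.1 rad/s), for 0.2 s.
3. the button is held at its halfway stop for half a second (value of joint button between 0.0035 and 0.007 m), for 0.5 s.
4. the button is pressed fully down (value of joint button above 0.0085 m), for 0.05 s.
At the end, for the whole second after the job is handed in: The chute's outlet is within 25 mm (horizontally) of the mug's centre, the plunger is home in the hole there (lift under 3 mm), the start button is back up (under 1.5 mm), and mug, glass and canister stand upright (horizontal distance between outlet and mug below 0.025 m and value of joint plunger below 0.003 m and value of joint button below 0.0015 m and angle between each of mug, glass, canister's own z axis and vertical below 0.15 rad); the robot touches nothing.
It fails at once if the start button is pressed (over 2.5 mm) while the chute is not latched over the mug (value of joint button above 0.0025 m and not (horizontal distance between outlet and mug below 0.025 m and value of joint plunger below 0.003 m)).
It fails at once if the mug is shifted more than 20 mm or tipped (distance of mug from where it was at the start of the episode above 0.02 m or angle between mug's own z axis and vertical above 0.25 rad).
It fails at once if the glass is shifted more than 20 mm or tipped (distance of glass from where it was at the start of the episode above 0.02 m or angle between glass's own z axis and vertical above 0.25 rad).
It fails at once if the canister is shifted more than 30 mm or tipped (distance of canister from where it was at the start of the episode above 0.03 m or angle between canister's own z axis and vertical above 0.25 rad).
It also fails if it takes over 48 s, if anything falls off the work surface, if the arm or the gripper's body presses on something with over 40 N, if the wrist force passes 120 N, or if a joint passes its speed limit or range.

## Working session

There is one attempt and no reset: what is moved stays moved. The work goes in short steps, Python scripts to look and compute and a shell command to move; the robot and the scene stay as the last step left them, time stands still between calls to the robot, and variables do not carry over. Pictures are saved under pics/ and viewed, at most 10 in all, crops included, and the job is handed in when it is done.

```bash
ls; mkdir -p pics; cat > h.py <<'E'
import numpy as np, cv2
from cell import env
def snap(n,f=None):
    c=env.read_camera(n)
    if f: cv2.imwrite('pics/'+f,c['color'][:,:,::-1])
    c['f']=210/np.tan(np.radians(c['fovy'])/2); return c
def pt(c,u,v,d):
    X=np.array([(u-c['cx'])/c['f']*d,(v-c['cy'])/c['f']*d,d]); return c['R'].T@(X-c['t'])
def ray(c,u,v,z):
    o=-c['R'].T@c['t']; r=c['R'].T@np.array([(u-c['cx'])/c['f'],(v-c['cy'])/c['f'],1]); return o+r*(z-o[2])/r[2]
E
python3 - <<'E'
from h import *
o=env.get_obs();print({k:np.round(v,3) for k,v in o.items()})
for n in('scene','side'):
    c=snap(n,n+'0.png');print(n,c['fovy'],c['cx'],c['cy'],(-c['R'].T@c['t']).round(3),c['R'].round(2).tolist());np.savez(n+'.npz',**c)
E
```

```text
pics
{'time_s': np.float64(0.0), 'qpos': array([-75.052,  18.438,  -4.018,  83.175,   1.295,  78.541,  -3.259]), 'joint_velocities': array([ 0.045, -0.088,  0.056, -0.124, -0.081, -0.063,  0.024]), 'effort': array([ 0.0000e+00, -4.9129e+01, -4.0400e-01, -3.1253e+01, -6.4000e-02,
        4.4000e-02,  0.0000e+00]), 'tool_pos': array([0.159, 0.63 , 0.243]), 'tool_rot': array([-1.79891e+02,  6.00000e-03,  1.65866e+02]), 'force': array([ 0.755, -0.219, -0.45 ]), 'wrist_torque': array([-0.025, -0.04 ,  0.074]), 'grasp_force': np.float64(0.0), 'grip_width': np.float64(0.087)}
scene 48.798334160441996 271.7119176105969 204.97820269927638 [0.751 0.415 0.755] [[-0.85, 0.52, -0.01], [0.46, 0.74, -0.49], [-0.25, -0.42, -0.87]]
side 51.05701351912016 276.26437815606096 210.31700199272947 [ 0.405 -0.398  0.755] [[0.96, -0.27, 0.0], [-0.2, -0.73, -0.65], [0.18, 0.63, -0.76]]
```

View pics/scene0.png

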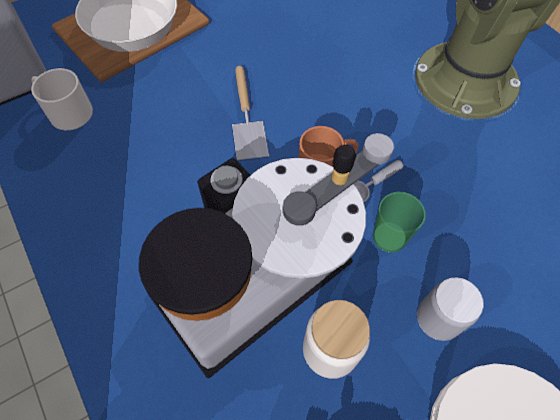

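View pics/side0.png

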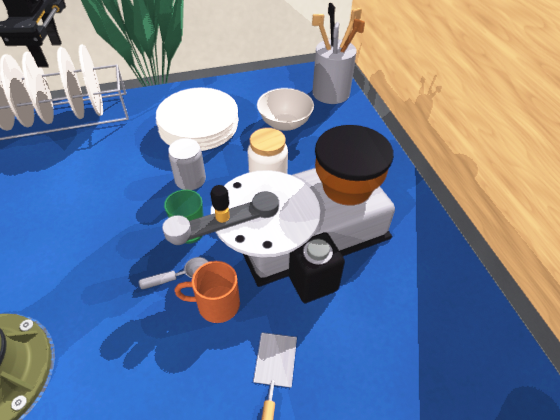

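The scene view shows the knob at (344,155), the chute hub at (300,207), the button at (227,177), the mug on the button's side at (322,145) and the glass at (403,215). So the chute must swing in the positive direction. In the side view the knob is at (220,193), the hub at (265,204) and the button at (318,250).

```bash
cat > m.py <<'E'
from h import *
def cloud(n):
    c=dict(np.load(n+'.npz')); v,u=np.mgrid[:420,:560]; d=c['depth'];
    X=np.stack([(u-c['cx'])/c['f']*d,(v-c['cy'])/c['f']*d,d],-1); return c,(X-c['t'])@c['R'],u,v,d>0
def circ(P):
    return cv2.minEnclosingCircle((P[:,:2]*1000).astype(np.float32))
S={'scene':dict(knob=(344,152),hub=(299,205),btn=(227,177),out=(379,146),mug=(322,145)),'side':dict(knob=(220,190),hub=(265,202),btn=(319,250),out=(176,229),mug=(217,280))}
for n in S:
    c,W,u,v,ok=cloud(n)
    for k,(a,b) in S[n].items(): print(n,k,W[b,a].round(4))
    h=W[S[n]['hub'][1],S[n]['hub'][0]]
    def near(p,r,z0,z1): return ok&(np.hypot(W[...,0]-p[0],W[...,1]-p[1])<r)&(W[...,2]>z0)&(W[...,2]<z1)
    g=lambda k:W[S[n][k][1],S[n][k][0]]
    for nm,m in dict(plate=near(h,.13,.112,.123),button=near(g('btn'),.035,.119,.131),knob=near(g('knob'),.03,.199,.213)).items():
        P=W[m]; (x,y),r=circ(P); print(n,nm,len(P),round(x),round(y),round(r),P.mean(0).round(4))
    col=c['color'].astype(int); hsv=cv2.cvtColor(c['color'],cv2.COLOR_RGB2HSV)
    m=ok&(hsv[...,0]<14)&(hsv[...,1]>120)&near(g('mug'),.11,.06,.11); P=W[m]; print(n,'mug',len(P),circ(P),P[:,2].max())
    m=ok&(hsv[...,0]>60)&(hsv[...,0]<90)&(hsv[...,1]>100)&(W[...,2]>.08)&(W[...,2]<.11); P=W[m]; print(n,'glass',len(P),circ(P),P[:,2].max())
E
python3 m.py
```

```text
scene knob [0.4555 0.1284 0.2073]
scene hub [0.537  0.1389 0.1426]
scene btn [0.6017 0.0265 0.126 ]
scene out [0.37   0.119  0.1509]
scene mug [0.3879 0.0017 0.0335]
scene plate 10416 534 123 120 [0.5447 0.1447 0.1182]
scene button 441 600 31 30 [0.6015 0.0239 0.1245]
scene knob 295 453 127 16 [0.4542 0.1286 0.2048]
scene mug 651 ((400.08392333984375, 33.82763671875), 55.001319885253906) 0.09118240610750258
scene glass 645 ((497.1348876953125, 133.57528686523438), 174.71051025390625) 0.10809635277113665
side knob [0.4533 0.123  0.2066]
side hub [0.5345 0.1333 0.1402]
side btn [0.6008 0.0136 0.1232]
side out [0.3665 0.1065 0.1486]
side mug [0.4188 0.0627 0.0261]
side plate 5691 535 132 130 [0.5454 0.1213 0.1172]
side button 346 601 18 20 [0.6005 0.0168 0.1237]
side knob 191 452 123 15 [0.4514 0.1217 0.2042]
side mug 996 ((397.6212463378906, 29.72233009338379), 55.5301513671875) 0.09012408365114104
side glass 745 ((318.0610046386719, 678.233154296875), 507.8357238769531) 0.10998725515246906
```

```bash
python3 -m creep '[87,-0.5,-0.5,-0.7,0,0,0, 87,-1.6,-1.6,-0.7,0,0,0, 87,-2.7,-2.8,-0.7,0,0,0, 87,-3.8,-3.9,-0.7,0,0,0, 87,-4.9,-5.0,-0.7,0,0,0, 87,-6,-6.2,-0.7,0,0,0, 87,-7.1,-7.3,-0.7,0,0,0, 87,-8.2,-8.4,-0.7,0,0,0, 87,-9.3,-9.6,-0.7,0,0,0, 87,-10.4,-10.7,-0.7,0,0,0, 87,-11.3,-11.6,-0.7,0,0,0, 87,-12,-12.3,-0.7,0,0,0]' 40
python3 -m creep '[87,-0.8,-0.8,0,0,0,0, 87,-1.2,-1.2,0,0,0,0, 87,-1.2,-1.2,0,0,0,0, 87,-1.2,-1.2,0,0,0,0]'
cat > look.py <<'E'
from h import *
import sys
o=env.get_obs();print(o['time_s'],o['tool_pos'].round(4),o['tool_rot'].round(2),o['qpos'].round(1))
c=snap('wrist','w_%s.png'%sys.argv[1]);np.savez('wrist.npz',**c)
E
python3 look.py 1
```

```text
time_s: 1.3
tool_pos: [0.4187, 0.1817, 0.2654]
tool_rot: [-180.0, 0.0, 165.7]
force: [0.7, 1.0, 0.1]
grip_width: 0.0868
grasp_force: 0.0
time_s: 1.7
tool_pos: [0.4434, 0.1414, 0.2653]
tool_rot: [180.0, -0.1, 165.9]
force: [-0.1, 0.3, 0.5]
grip_width: 0.0873
grasp_force: 0.0
1.7 [0.4434 0.1414 0.2653] [ 1.7999e+02 -6.0000e-02  1.6586e+02] [-45.7  -6.   23.2 107.    2.4  78.5  52.8]
```

View pics/w_1.png

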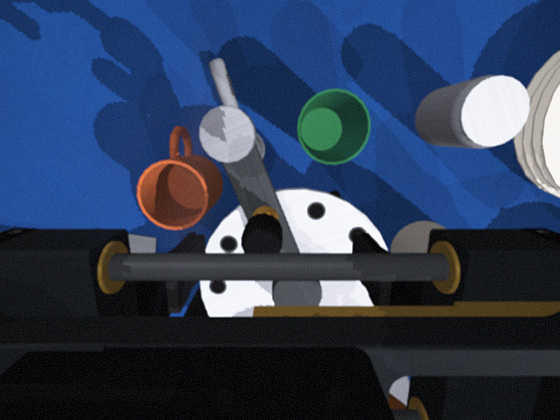

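The wrist view shows the knob at (263,235) between the open fingers, the outlet cap at (228,134) and the mug's rim centred near (173,193). The plate holes are at (228,243), (218,286), (316,210) and (357,235). I'll fit the pivot and yaw from these holes.

```bash
python3 - <<'E'
from h import *
from scipy.optimize import least_squares
c=dict(np.load('wrist.npz')); g=cv2.cvtColor(c['color'],cv2.COLOR_RGB2GRAY)
def hole(c,g,u,v,r=8):
    w=np.clip(g[v-r:v+r+1,u-r:u+r+1].astype(float),0,120); m=(w<80)
    y,x=np.nonzero(m); return u-r+x.mean(), v-r+y.mean(), len(x)
def fit(c,L):
    g=cv2.cvtColor(c['color'],cv2.COLOR_RGB2GRAY); Q=[];A=[]
    for (u,v),a in L:
        x,y,k=hole(c,g,u,v); Q.append(ray(c,x,y,.118)[:2]); A.append(a); print((round(x,1),round(y,1)),k,Q[-1].round(4))
    Q=np.array(Q);A=np.radians(A)
    f=lambda p:(p[:2]-.085*np.c_[np.cos(p[2]+A),np.sin(p[2]+A)]-Q).ravel()
    s=least_squares(f,[.536,.136,.13]); p=s.x; print('pivot',p[:2].round(4),'yaw',np.degrees(p[2]).round(2),'res mm',(s.fun*1000).round(1))
    F=lambda r,a:(p[:2]-r*np.array([np.cos(p[2]+a),np.sin(p[2]+a)])).round(4)
    b=p[:2]+[50e-3*np.cos(p[2])+.125*np.sin(p[2]),50e-3*np.sin(p[2])-.125*np.cos(p[2])]
    print('knob',F(.085,0),'knob35',F(.085,np.radians(35)),'outlet35',F(.17,np.radians(35)),'btn',b.round(4))
fit(c,[((228,243),35),((218,286),70),((316,210),-35)])
s=dict(np.load('scene.npz')); fit(s,[((312,169),35),((281,170),70),((353,209),-35),((348,238),-70)])
hsv=cv2.cvtColor(c['color'],cv2.COLOR_RGB2HSV); m=((hsv[...,0]<14)&(hsv[...,1]>120)).astype(np.uint8); m[:,:137]=0;m[:155]=0;m[235:]=0;m[:,225:]=0
y,x=np.nonzero(m); r0=ray(c,173,194,.088); print('mug',r0.round(4), ray(c,137,194,.088).round(4))
E
```

```text
(np.float64(228.2), np.float64(243.5)) 175 [0.4729 0.0799]
(np.float64(217.4), np.float64(284.5)) 198 [0.5152 0.0552]
(np.float64(315.7), np.float64(210.4)) 193 [0.4602 0.1761]
pivot [0.5351 0.1372] yaw 7.15 res mm [-0.8  0.2  1.  -0.9 -0.3  0.8]
knob [0.4508 0.1266] knob35 [0.4721 0.0801] outlet35 [0.4091 0.0231] btn [0.6003 0.0194]
(np.float64(311.3), np.float64(168.6)) 62 [0.4731 0.0807]
(np.float64(280.5), np.float64(169.5)) 62 [0.5173 0.0553]
(np.float64(352.4), np.float64(208.6)) 74 [0.4605 0.1775]
(np.float64(347.6), np.float64(237.2)) 82 [0.4964 0.2138]
pivot [0.5357 0.1382] yaw 7.5 res mm [ 0.   0.1  0.   0.  -0.1  0.   0.1 -0.2]
knob [0.4515 0.1271] knob35 [0.4731 0.0808] outlet35 [0.4104 0.0234] btn [0.6016 0.0208]
mug [0.412  0.0293 0.088 ] [ 0.4023 -0.0093  0.088 ]
```

```bash
python3 -m creep '[87,-0.37,-0.41,0,0,0,0, 87,-0.37,-0.41,0,0,0,0, 87,-0.37,-0.41,0.8,0,0,0, 87,-0.37,-0.41,1.6,0,0,0, 87,-0.37,-0.41,2.2,0,0,0, 87,-0.37,-0.41,2.4,0,0,0, 87,-0.37,-0.41,2.4,0,0,0]'
python3 -m creep '[30,0,0,0,0,0,0, 30,0,0,0,0,0,0, 30,0,0,0,0,0,0, 30,0,0,0,0,0,0, 30,0,0,0,0,0,0, 30,0,0,0,0,0,0, 30,0,0,0,0,0,0, 30,0,0,0,0,0,0]' 45
```

```text
time_s: 2.45
tool_pos: [0.4508, 0.127, 0.193]
tool_rot: [-179.9, -0.1, 165.9]
force: [0.1, 1.1, -0.0]
grip_width: 0.087
grasp_force: 0.0
time_s: 3.25
tool_pos: [0.4516, 0.1262, 0.1935]
tool_rot: [180.0, -0.0, 165.9]
force: [-0.3, -0.2, -0.3]
grip_width: 0.0334
grasp_force: 0.0
```

```bash
python3 -m creep '[10,0,0,0,0,0,0, 10,0,0,0,0,0,0, 10,0,0,0,0,0,0, 10,0,0,0,0,0,0]' 45
python3 -m creep '[10,0,0,-0.15,0,0,0, 10,0,0,-0.3,0,0,0, 10,0,0,-0.45,0,0,0, 10,0,0,-0.55,0,0,0, 10,0,0,-0.55,0,0,0, 10,0,0,-0.55,0,0,0]'
```

```text
time_s: 3.65
tool_pos: [0.4516, 0.1261, 0.1935]
tool_rot: [-180.0, -0.0, 165.9]
force: [-0.5, 0.1, -0.4]
grip_width: 0.0311
grasp_force: 45.0
time_s: 4.25
tool_pos: [0.4514, 0.1261, 0.2097]
tool_rot: [-180.0, -0.0, 165.9]
force: [2.4, 1.0, -10.9]
grip_width: 0.031
grasp_force: 45.0
```

```bash
python3 -m creep '[10,-0.07,-0.16,0,0,0,0, 10,-0.15,-0.31,0,0,0,0, 10,-0.24,-0.46,0,0,0,0, 10,-0.33,-0.61,0,0,0,0, 10,-0.44,-0.74,0,0,0,0, 10,-0.55,-0.88,0,0,0,0, 10,-0.67,-1.0,0,0,0,0, 10,-0.8,-1.12,0,0,0,0, 10,-0.93,-1.22,0,0,0,0, 10,-1.07,-1.32,0,0,0,0, 10,-1.07,-1.32,0,0,0,0, 10,-1.07,-1.32,0,0,0,0]'
```

```text
time_s: 5.45
tool_pos: [0.4736, 0.0792, 0.2102]
tool_rot: [-180.0, 0.1, 165.8]
force: [1.5, 0.1, -10.3]
grip_width: 0.031
grasp_force: 45.0
```

```bash
python3 -m creep '[10,0,0,0.1,0,0,0, 10,0,0,0.2,0,0,0, 10,0,0,0.3,0,0,0, 10,0,0,0.4,0,0,0, 10,0,0,0.5,0,0,0, 10,0,0,0.5,0,0,0]'
```

```text
time_s: 6.05
tool_pos: [0.4731, 0.0799, 0.1949]
tool_rot: [-180.0, -0.0, 165.9]
force: [1.0, -1.3, -7.0]
grip_width: 0.0307
grasp_force: 45.0
```

```bash
python3 -m creep '[87,0,0,0,0,0,0, 87,0,0,0,0,0,0, 87,0,0,0,0,0,0, 87,0,0,0,0,0,0, 87,0,0,0,0,0,0, 87,0,0,-0.5,0,0,0, 87,0,0,-1.2,0,0,0, 87,0,0,-1.9,0,0,0, 87,0,0,-2.4,0,0,0, 87,0,0,-2.4,0,0,0]'
python3 - <<'E'
from h import *
c=snap('scene','s1.png');np.savez('scene1.npz',**c)
c=snap('side','d1.png');np.savez('side1.npz',**c)
E
```

```text
time_s: 7.05
tool_pos: [0.4744, 0.0803, 0.2693]
tool_rot: [179.8, 0.2, 165.9]
force: [-0.3, 0.2, 0.2]
grip_width: 0.0866
grasp_force: 0.0
```

View pics/d1.png

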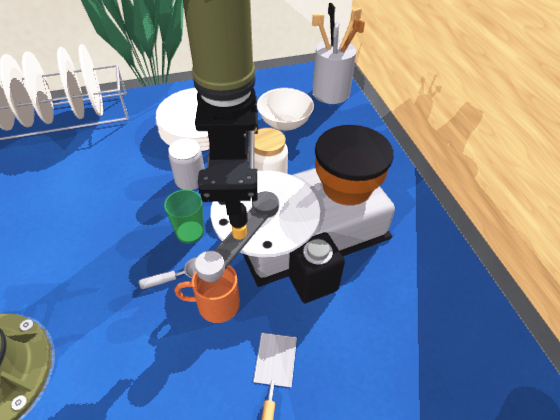

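The side view shows the outlet cap at (210,265) above the mug and the knob at (240,215). Next I'll check the knob's height and move above the button.

```bash
python3 - <<'E'
from h import *
for n,(a,b) in {'side':(240,213),'scene':(318,190)}.items():
    c=dict(np.load(n+'1.npz')); d=c['depth']; v,u=np.mgrid[:420,:560]
    W=(np.stack([(u-c['cx'])/c['f']*d,(v-c['cy'])/c['f']*d,d],-1)-c['t'])@c['R']
    r=np.hypot(W[...,0]-.473,W[...,1]-.080)
    m=(d>0)&(r<.02)&(W[...,2]<.225)&(W[...,2]>.17); z=W[m][:,2]; print(n,m.sum(),np.percentile(z,[50,80,90,95,99]).round(4))
    m=(d>0)&(r<.02)&(W[...,2]<.225)&(W[...,2]>.195); print(W[m].mean(0).round(4), np.percentile(W[m][:,2],[5,50,95]).round(4))
E
python3 -m creep '[0,-0.9,-0.2,0,0,0,-1, 0,-1.9,-0.4,0,0,0,-2, 0,-2.9,-0.6,0,0,0,-3, 0,-3.9,-0.8,0,0,0,-4, 0,-4.58,-0.92,0,0,0,-5, 0,-4.58,-0.92,0,0,0,-5, 0,-4.58,-0.92,0,0,0,-5, 0,-4.58,-0.92,0,0,0,-5, 0,-4.58,-0.92,0,0,0,-5, 0,-4.58,-0.92,0,0,0,-5, 0,-4.58,-0.92,0,0,0,-5]' 20
```

```text
side 262 [0.1894 0.1996 0.2036 0.2047 0.2059]
[0.4779 0.0708 0.201 ] [0.1964 0.2004 0.2058]
scene 413 [0.198  0.2056 0.2064 0.207  0.2077]
[0.4796 0.0833 0.2036] [0.1967 0.2048 0.2073]
time_s: 8.25
tool_pos: [0.5993, 0.02, 0.2674]
tool_rot: [180.0, 0.0, -164.1]
force: [-0.4, -0.4, -0.6]
grip_width: 0.007
grasp_force: 0.0
```

```bash
python3 -m creep '[0,0,0,0.8,0,0,0, 0,0,0,1.6,0,0,0, 0,0,0,2.3,0,0,0, 0,0,0,2.8,0,0,0, 0,0,0,2.8,0,0,0, 0,0,0,2.8,0,0,0]'
python3 - <<'E'
from h import *
o=env.get_obs();print(o['tool_pos'],o['force'],o['grip_width'])
c=snap('side','d2.png')
cv2.imwrite('pics/d2c.png',cv2.resize(c['color'][150:320,200:420,::-1],None,fx=3,fy=3))
E
```

```text
time_s: 8.85
tool_pos: [0.5999, 0.0197, 0.1836]
tool_rot: [-180.0, 0.0, -164.1]
force: [0.2, 0.1, -0.1]
grip_width: 0.0008
grasp_force: 0.0
[0.59988017 0.01966891 0.18362543] [ 0.21914043  0.11507496 -0.09707698] 0.0008321849105667955
```

View pics/d2c.png

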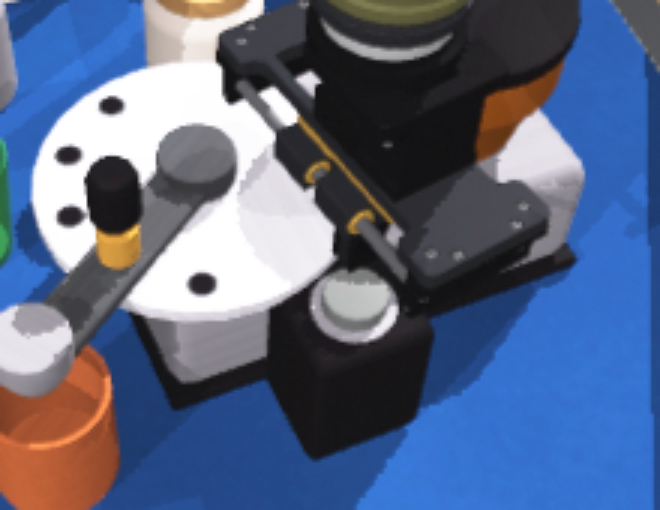

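The crop shows the closed fingertips above the button (in the crop at (350,300)), with the body clear of the knob and the hopper. I'll descend and feel for contact.

```bash
python3 -m creep '[0,0,0,0.4,0,0,0, 0,0,0,0.8,0,0,0, 0,0,0,1.0,0,0,0, 0,0,0,1.1,0,0,0, 0,0,0,1.1,0,0,0, 0,0,0,1.1,0,0,0]'
python3 -m creep '[0,0,0,0.05,0,0,0, 0,0,0,0.1,0,0,0, 0,0,0,0.1,0,0,0, 0,0,0,0.1,0,0,0]'
```

```text
time_s: 9.5
tool_pos: [0.5998, 0.0196, 0.1502]
tool_rot: [-180.0, 0.0, -164.1]
force: [0.0, -0.1, 0.0]
grip_width: 0.0007
grasp_force: 0.0
time_s: 9.9
tool_pos: [0.5999, 0.0197, 0.1475]
tool_rot: [180.0, 0.0, -164.1]
force: [-0.1, -0.1, 2.4]
grip_width: 0.0004
grasp_force: 0.8
```

```bash
python3 -m creep '[0,0,0,0.05,0,0,0, 0,0,0,0.1,0,0,0, 0,0,0,0.1,0,0,0]'
```

```text
time_s: 10.2
tool_pos: [0.5999, 0.0197, 0.1441]
tool_rot: [-180.0, 0.0, -164.1]
force: [0.9, -0.1, 1.8]
grip_width: 0.0007
grasp_force: 1.1
```

```bash
python3 -m creep '[0,0,0,0.04,0,0,0, 0,0,0,0.04,0,0,0]'
```

```text
time_s: 10.4
tool_pos: [0.5999, 0.0197, 0.1429]
tool_rot: [-180.0, 0.0, -164.1]
force: [0.3, -0.3, 2.6]
grip_width: 0.0006
grasp_force: 1.3
```

```bash
python3 -m creep '[0,0,0,0.03,0,0,0, 0,0,0,0.03,0,0,0]'
```

```text
time_s: 10.6
tool_pos: [0.5999, 0.0196, 0.1425]
tool_rot: [180.0, 0.0, -164.1]
force: [-1.1, -0.3, 5.2]
grip_width: 0.0
grasp_force: 2.4
```

5.2 N is between the 3 N and 9 N levels, so the button is at its halfway stop. I'll hold there for 1.2 s, then press fully.

```bash
python3 -m creep '[0,0,0,0,0,0,0, 0,0,0,0,0,0,0, 0,0,0,0,0,0,0, 0,0,0,0,0,0,0, 0,0,0,0,0,0,0, 0,0,0,0,0,0,0, 0,0,0,0,0,0,0, 0,0,0,0,0,0,0, 0,0,0,0,0,0,0, 0,0,0,0,0,0,0, 0,0,0,0,0,0,0, 0,0,0,0,0,0,0]'
python3 -m creep '[0,0,0,0.06,0,0,0, 0,0,0,0.12,0,0,0, 0,0,0,0.18,0,0,0, 0,0,0,0.21,0,0,0, 0,0,0,0.21,0,0,0, 0,0,0,0.21,0,0,0]'
```

```text
time_s: 11.8
tool_pos: [0.5999, 0.0197, 0.1425]
tool_rot: [180.0, 0.0, -164.1]
force: [0.8, 0.7, 5.4]
grip_width: 0.0005
grasp_force: 2.6
time_s: 12.4
tool_pos: [0.5999, 0.0196, 0.1374]
tool_rot: [180.0, 0.1, -164.1]
force: [-2.7, 0.4, 12.6]
grip_width: 0.0003
grasp_force: 6.1
```

```bash
python3 -m creep '[0,0,0,0.03,0,0,0, 0,0,0,0.03,0,0,0]'
python3 -m creep '[0,0,0,-0.2,0,0,0, 0,0,0,-0.5,0,0,0, 0,0,0,-1.2,0,0,0, 0,0,0,-2.2,0,0,0, 0,0,0,-3.4,0,0,0, 0,0,0,-4.4,0,0,0, 0,0,0,-4.4,0,0,0, 0,0,0,-4.4,0,0,0]'
python3 - <<'E'
from h import *
snap('scene','s3.png')
E
```

```text
time_s: 12.6
tool_pos: [0.6, 0.0196, 0.1374]
tool_rot: [179.9, 0.1, -164.1]
force: [-4.8, 0.5, 16.3]
grip_width: 0.0005
grasp_force: 8.4
time_s: 13.4
tool_pos: [0.5993, 0.0197, 0.2664]
tool_rot: [180.0, -0.0, -164.1]
force: [-1.0, 0.2, 0.2]
grip_width: 0.0003
grasp_force: 0.0
```

View pics/s3.png

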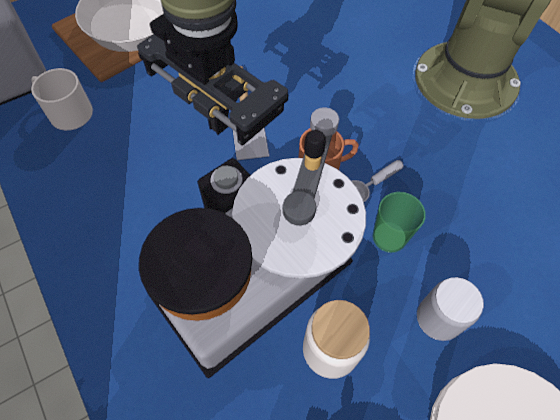

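The final view shows the chute latched with its outlet at (325,122) above the mug, and the button back up at (227,180). The mug, glass and canister have not moved, and the gripper is clear.

```bash
python3 -c "
from cell import env
print(env.sign_off())"
```

```text
the job is handed in; nothing more can be done
None
```

I swung the chute to the mug-side hole and latched it there. I then held the button halfway for over a second, pressed it fully and let it come back up, and handed the job in at about 13.5 s; sign-off gave no verdict.

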